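Open the oil tank's press-and-turn safety cap

TASK

Open the red oil tank: press its black safety cap down firmly against its spring, keep it pressed while you turn it anticlockwise until it comes free, and lift it off. Set the cap down gently in the shallow round aluminium drip dish, standing upright on its stem with the yellow grip bar on top, and leave the jar, the spray can and the roll of tape where they stand.

Things in the scene. Friction and masses are not known exactly. Their poses are not given: they have to be found in the camera images.
- tank: Red steel oil tank bolted to the bench, 180 x 180 mm, 110 mm high; sloped shoulder up to 163 mm, carrying handle at the back 156 mm high. Origin: centre of its underside; z up, -x its front. From the shoulder a filler neck (68 mm outside diameter, 30 mm long) leans 30 degrees towards the front: its axis is (-0.5, 0, 0.866) in the tank's frame. Fixed.
- tank_rim (a point): Centre of the rim (mouth) of the filler neck, at (-45, 0, 161) mm in the tank's frame, with the tank's axes. Locked cap: its z along the leaning neck, foot 10 mm below the rim, disc's underside 9 mm above it, grip bar along the slope, square to the tank's y.
- cap: Safety cap, about 120 g. Origin: centre of its stem's foot; z up along its axis, x along the grip bar. From the foot up: grey stem 38 mm in diameter, 0 to 19 mm, with two ears at its foot along +-x (54 mm over both, 10 mm wide, 6 mm high); black disc 72 mm in diameter, 19 to 27 mm; yellow grip bar 60 mm long (x), 16 mm wide (y), 27 to 56 mm.
- cap_grip (a point): Middle of the cap's grip bar, 42 mm above the foot on the cap's axis. Held down, the cap turns anticlockwise seen from above it. At 60 degrees (+-8) from locked its ears stand under two slots; a stop is some 10 degrees further. Let up there, the spring lifts it 6 mm above the locked height and it draws straight out along the neck's axis: go 20 mm before moving aside.
- tank_plunger (a joint): Travel in m of the spring plate under the cap: 0 cap locked, 0.009 cap pressed right down (disc meets rim), -0.006 cap risen or off. 10 N starts the cap down, 14.5 N holds it at the bottom. Until it is down 7 mm or more, notches under the rim let it turn only some 6 degrees to and fro.
- drip_dish: Loose round aluminium dish, 140 mm across the rim, 16 mm high, 128 mm across its foot; flat floor 4 mm thick, walls 3 mm. 0.4 kg. Origin: centre of its underside, z up. It stands left or right of the tank, nearer the robot; beyond the left place are white tubes on blocks with green clamps: come down from above.
- jar: Screw-top jar, 82 mm in diameter, 136 mm high, a bystander. Origin: centre of its underside. It and the dish may have changed places.
- spray_can: Spray can, 68 mm in diameter, 185 mm high, a bystander to the right of the tank. Origin: centre of its underside.
- tape: Roll of beige tape lying flat, 100 mm in diameter, 25 mm high, a bystander between the robot and the tank. Origin: centre of its underside.
Things that resemble listed ones, but are neither listed nor needed, are in the scene too. Several things have the shape of the drip_dish; the one meant has the colours described above.

How it is judged:
By the outcome, as a careful person would: the job done as asked, in the order asked, and still so for the second after the job is handed in, with the robot touching nothing.
It also fails if it takes over 50 s, if anything falls off the work surface, if the arm or the gripper's body presses on something with over 40 N, if the wrist force passes 120 N, or if a joint passes its speed limit or range.

ROBOT

A 7-joint arm with a two-finger parallel gripper is mounted at the origin on the work surface; the furniture and walls round the work are solid. World frame = base frame: x ahead of the robot, y to its left, z up, the work surface at z = 0. Lengths are in m, angles in rad, forces in N, time in s.
With the tool pointing down it reaches from about 0.4 to 0.85 m from the base axis. Payload 10.4 kg.
Tool frame: the origin (TCP) lies at the very end of the fingers, on their centre line; the grasp point (between the pads) lies 19 mm behind it; z points along the fingers, y is the direction in which the jaws open and shut (so a half turn about z gives the same grasp; the last joint's range is limited). The gripper opens to 85 mm and grips with 20 to 120 N. Pads are 22 mm wide; open, the fingers measure 114 mm over their backs; the gripper's body (76 mm by 85 mm) begins 54 mm behind the grasp point. The pads swing forward as they close: fully open they stand 13 mm farther back than shut.
Start: joints at [-1.372, 0.332, -0.065, 1.46, 0.022, 1.35, -0.088], TCP at [0.137, 0.61, 0.231] pointing down, gripper open.
Joint ranges: [-2.6, 2.6], [-0.5, 2.12], [-1.47, 1.34], [0.16, 2.42], [-1.27, 4.41], [0.06, 2.06], [-2.6, 2.6]. Speed limits (rad/s): [2.22, 2.22, 2.79, 2.79, 3.14, 3.14, 3.14].

INTERFACE

Orientations are given as a unit quaternion [x, y, z, w].
In Python, from workcell import get_obs, camera, camera_info, hand_in gives the robot as it stands.
- The arm moves only by the tool move_arm, never from a script. Its argument "moves" is a list of rows, each a list of 3 entries, a list of its own where there are three numbers: the shift along the tool's x, y, z in units of 25 mm (1.0 is 25 mm), then the turn, a rotation vector about the tool's x, y, z in degrees, then the opening, from 0 (shut) to 1 (fully open). A call has 1 to 5 rows; each row shifts and turns the commanded pose from where the row before left it, along the tool's axes as they then stand; what a row does not reach is not made up. A row lasts 1/8 s, in which the tool goes at most 62.5 mm and 10.7 degrees, less where a joint would pass 70% of its speed; a pose out of reach is approached as far as the arm can. A call is refused whole if a number of a shift passes 1 or a number of a turn 10.7, either way. A call with a gripper value outside its range is refused whole. The fingers move at their own pace and stop on an object; "squeeze" is the grip in N (left out, the last holds). Time passes only in rows, so rows that do not move let the fingers close. It gives the time, the measured TCP pose, the force and the opening at its end, in the units of the state.
- get_obs(): the state, without advancing time (a new reading comes with each control period).
- camera(name): name is "scene" or "top" or "wrist"; returns the picture (480x640x3 uint8, red, green, blue); there is no depth.
- camera_info(name): a dict with "fx", "fy", "cx", "cy" (pixels), "origin" and "rotation" of the camera in the world. Camera axes: x right, y down, z forward; pixel columns grow to the right and rows downward; lengths in m; the calibration is good to about 2 mm. A picture is of the moment at which its call begins: read the wrist's pose just before it. camera_info takes no time and is no camera call; for the wrist camera it gives the pose at the moment of the call.
- hand_in(): hands the job in, once; it reports no verdict.
The state is a dict: "clock": time; "joint_pos": joint angles; "joint_velocities": joint speeds; "tau": joint torques, N m; "position": TCP position; "ee_rot": TCP orientation; "ft_force": force on the tool from outside, world axes, zero at the start; "torque": the same for the moment, N m; "grip_width": opening from 0.0 (shut) to 1.0 (fully open).
Only numpy, scipy, OpenCV 4.12 (cv2) and the standard library are available. Lean on these libraries where they do the work, as an engineer would, in place of code of your own. Each camera call takes 0.05 s, during which the arm holds its last target. There are 200 camera calls.

## Working session

There is one attempt and no reset: what is moved stays moved. The work goes in short steps, Python scripts to look and compute and a tool call to move; the robot and the scene stay as the last step left them, time stands still between calls to the robot, and variables do not carry over. Pictures are saved under pics/ and viewed, about 8 in all and at most 12, crops included, and the job is handed in when it is done.

Besides the shell and the picture viewer there is one more tool, called after "Call:" as name(argument=value, ...) on one line, values as JSON. move_arm: Moves the arm, as the interface text tells. Its arguments: {"type":"object","properties":{"moves":{"type":"array","items":{"type":"array"}},"squeeze":{"type":"number"}},"required":["moves"]}

```bash
mkdir -p pics; ls; python3 - <<'E'
from workcell import *
import cv2,json
for n in ("scene","top"):
    im=camera(n); cv2.imwrite(f"pics/{n}0.png",im[:,:,::-1]); print(n,camera_info(n))
print(get_obs())
E
```

```text
pics
scene {'fx': 445.43218145501805, 'fy': 445.43218145501805, 'cx': 315.78052380431996, 'cy': 238.94009720041007, 'origin': array([-0.13133158, -0.55951344,  0.62250802]), 'rotation': array([ 0.77888864, -0.38123692,  0.22074307, -0.44638929])}
top {'fx': 478.64872277941, 'fy': 478.64872277941, 'cx': 309.9324641694715, 'cy': 234.77780554949544, 'origin': array([ 0.3141482 , -0.05977715,  1.24486901]), 'rotation': array([ 0.71214721, -0.69590225,  0.06543045, -0.06546188])}
{'clock': 0.1, 'joint_pos': array([-1.37160346,  0.33283421, -0.06469866,  1.46081337,  0.02161623,
        1.34993292, -0.08851014]), 'joint_velocities': array([-0.00113135, -0.0007854 , -0.00095298, -0.00230499, -0.00035538,
       -0.00041347, -0.00107794]), 'tau': array([ 1.57151309e-03, -6.26741266e+01,  4.93966439e-02, -3.92431247e+01,
        1.63520698e-02,  6.81741963e-03, -8.99382201e-06]), 'position': array([0.13742357, 0.60936835, 0.23060055]), 'ee_rot': array([ 1.10664056e-01,  9.93857661e-01, -6.44993090e-04, -3.46629101e-05]), 'ft_force': array([-1.09627053,  0.7604721 ,  0.54240088]), 'torque': array([ 0.01289741,  0.03919537, -0.00857514]), 'grip_width': 0.9988937420171683}
```

View pics/scene0.png

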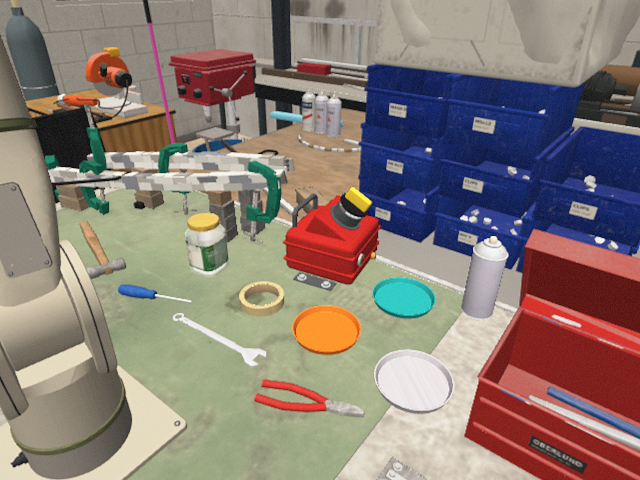

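View pics/top0.png

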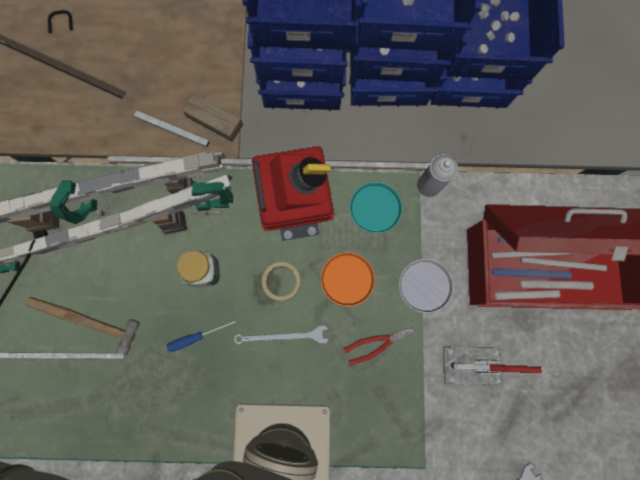

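The scene view shows the tank at about (333,240), with its cap (348,210) leaning to the right (world −y). The top view has the tank at (292,188), the handle on its left and the bar at (316,169).

There are three dish candidates in the top view: teal (376,208), orange (347,279) and bare grey metal (425,286). The grey one fits "aluminium". I'll confirm it in a crop and measure.

```bash
cat > h.py <<'E'
import numpy as np, cv2
from scipy.spatial.transform import Rotation as R
from workcell import *
def ray(info,u,v):
    d=np.array([(u-info['cx'])/info['fx'],(v-info['cy'])/info['fy'],1.])
    d=R.from_quat(info['rotation']).apply(d); return np.array(info['origin']),d/np.linalg.norm(d)
def onz(info,uv,z):
    o,d=ray(info,*uv); return o+d*(z-o[2])/d[2]
def tri(i1,p1,i2,p2):
    o1,d1=ray(i1,*p1);o2,d2=ray(i2,*p2)
    t=np.linalg.lstsq(np.c_[d1,-d2],o2-o1,rcond=None)[0]
    a,b=o1+d1*t[0],o2+d2*t[1]; return (a+b)/2,np.linalg.norm(a-b)
def proj(info,P):
    q=R.from_quat(info['rotation']).inv().apply(np.array(P)-info['origin']); return np.array([info['cx']+info['fx']*q[0]/q[2],info['cy']+info['fy']*q[1]/q[2]])
E
python3 - <<'E'
from h import *
it,isc=camera_info("top"),camera_info("scene")
t=cv2.imread("pics/top0.png");s=cv2.imread("pics/scene0.png")
def mask(im,lo,hi,box):
    m=cv2.inRange(cv2.cvtColor(im,cv2.COLOR_BGR2HSV),lo,hi);k=np.zeros_like(m);x0,y0,x1,y1=box;k[y0:y1,x0:x1]=m[y0:y1,x0:x1];return k
def big(m): return max(cv2.findContours(m,0,2)[0],key=cv2.contourArea)
# yellow bar
yt=big(mask(t,(20,120,60),(35,255,255),(290,140,350,200)));ys=big(mask(s,(20,120,60),(35,255,255),(320,170,390,230)))
ct,cs=cv2.minAreaRect(yt),cv2.minAreaRect(ys);print("bar",ct,cs,tri(it,ct[0],isc,cs[0]))
# red body
m=cv2.morphologyEx(mask(t,(0,120,40),(8,255,255),(240,140,340,240))|mask(t,(170,120,40),(180,255,255),(240,140,340,240)),cv2.MORPH_CLOSE,np.ones((9,9)))
r=cv2.minAreaRect(big(m));print("tank",r);b=cv2.boxPoints(r)
P=[onz(it,p,.11) for p in b];print(np.round(P,4))
# dish
hsv=cv2.cvtColor(t[225:345,380:470],cv2.COLOR_BGR2HSV)
e=cv2.Canny(t,60,150)
g=cv2.HoughCircles(cv2.cvtColor(t,cv2.COLOR_BGR2GRAY)[225:345,380:470],cv2.HOUGH_GRADIENT,1,50,param1=120,param2=15,minRadius=20,maxRadius=32)
print(g)
for c in g[0]:
    uv=c[:2]+[380,225];print("dish",onz(it,uv,.016), c[2]*1.23/it['fx'])
A=cv2.resize(t[130:250,235:345],None,fx=4,fy=4,interpolation=2);cv2.drawContours(A,[((b-[235,130])*4).astype(int)],0,(255,0,0),1)
B=cv2.resize(t[230:340,380:470],None,fx=4,fy=4,interpolation=2)
H=max(A.shape[0],B.shape[0]);cv2.imwrite("pics/crop1.png",np.hstack([cv2.copyMakeBorder(x,0,H-x.shape[0],0,0,0) for x in(A,B)]))
E
```

```text
bar ((316.43145751953125, 168.45938110351562), (27.00263214111328, 10.972044944763184), 4.085616588592529) ((357.8164367675781, 199.22589111328125), (26.5819034576416, 13.873037338256836), 39.09385681152344) (array([ 0.66830866, -0.0675681 ,  0.18449737]), np.float64(0.00341210979667449))
tank ((292.4310607910156, 188.17242431640625), (75.31694030761719, 73.15137481689453), 80.83765411376953)
[[ 0.7208  0.0955  0.11  ]
 [ 0.7556 -0.0836  0.11  ]
 [ 0.566  -0.1161  0.11  ]
 [ 0.5331  0.0579  0.11  ]]
[[[45.5 59.5 27.3]]]
dish [ 0.42182247 -0.35620807  0.016     ] 0.07015374
```

View pics/crop1.png

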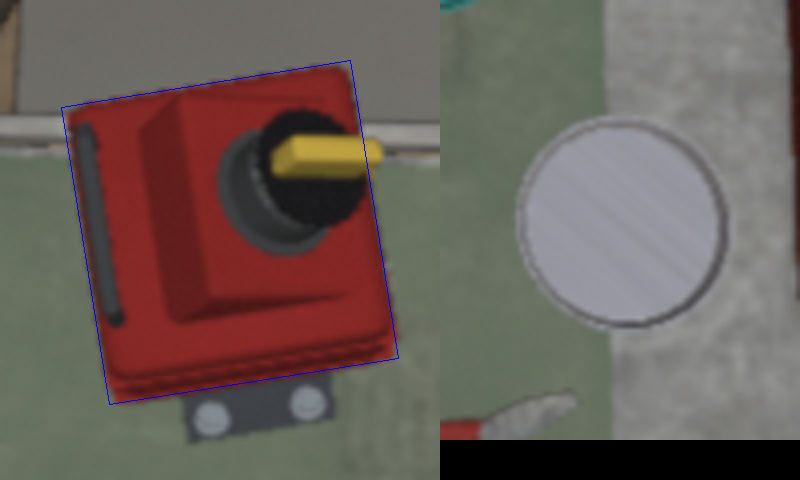

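The crop confirms the plain grey metal dish at top (425,286): radius 70 mm at (0.422, −0.356), which is the size given. The tank's front points along about −80° azimuth. Next I'll plan a path to a pose above the cap along the neck axis and look from there.

```bash
cat >> h.py <<'E'
def axes(front_deg,tilt=30,spin=0):
    """tool looking down the neck axis, tool y = -(tank y); spin = anticlockwise turn about the axis"""
    f=np.radians(front_deg); F=np.array([np.cos(f),np.sin(f),0]); t=np.radians(tilt)
    a=np.sin(t)*F+np.cos(t)*np.array([0,0,1]); ty=np.cross([0,0,1],-F); y=-ty; z=-a
    M=R.from_matrix(np.c_[np.cross(y,z),y,z]); return M*R.from_rotvec([0,0,-np.radians(spin)]),a
def plan(p,q,wps,step=.022,turn=9,grip=1.):
    """wps: list of (pos,Rotation); prints rounded rows in tool axes"""
    p=np.array(p);q=q if isinstance(q,R) else R.from_quat(q);rows=[]
    for P,Q in wps:
        P=np.array(P);n=int(max(np.ceil(np.linalg.norm(P-p)/step),np.ceil(np.degrees((q.inv()*Q).magnitude())/turn),1))
        for k in range(n,0,-1):
            s=np.round(q.inv().apply((P-p)/k)/.025*20)/20; w=np.round(np.degrees((q.inv()*Q).as_rotvec())/k*2)/2
            rows.append([s.tolist(),w.tolist(),grip]); p=p+q.apply(s*.025); q=q*R.from_rotvec(np.radians(w))
    for i in range(0,len(rows),5): print(str(rows[i:i+5]).replace(" ","").replace("-0.0,","0.0,").replace("-0.0]","0.0]"))
    print("ends",p.round(4),len(rows))
E
python3 - <<'E'
from h import *
o=get_obs();Q,a=axes(-79.7);print(a,Q.as_quat())
D=lambda deg:axes(deg-90,0)[0]
g=np.array([.664,-.069,.187])
plan(o['position'],o['ee_rot'],[((.40,.45,.35),D(50)),((.58,.15,.37),axes(-79.7,8)[0]),(g+.11*a,Q)])
print(camera_info("wrist"))
E
```

```text
[ 0.08940111 -0.49194252  0.8660254 ] [ 0.61894586  0.74156505  0.16584604 -0.19870176]
[[[-0.8,-0.25,-0.3],[0.0,0.0,2.0],1.0],[[-0.8,-0.25,-0.3],[0.0,0.0,2.0],1.0],[[-0.8,-0.2,-0.3],[0.0,0.0,2.0],1.0],[[-0.8,-0.2,-0.3],[0.0,0.0,2.0],1.0],[[-0.8,-0.15,-0.3],[0.0,0.0,2.0],1.0]]
[[[-0.8,-0.1,-0.35],[0.0,0.0,1.5],1.0],[[-0.8,-0.1,-0.3],[0.0,0.0,2.0],1.0],[[-0.8,-0.05,-0.35],[0.0,0.0,1.5],1.0],[[-0.8,-0.05,-0.3],[0.0,0.0,2.0],1.0],[[-0.8,-0.05,-0.35],[0.0,0.0,1.5],1.0]]
[[[-0.85,0.0,-0.3],[0.0,0.0,2.0],1.0],[[-0.8,0.05,-0.35],[0.0,0.0,1.5],1.0],[[-0.85,0.05,-0.3],[0.0,0.0,2.0],1.0],[[-0.8,0.05,-0.35],[0.0,0.0,1.5],1.0],[[-0.8,0.1,-0.3],[0.0,0.0,2.0],1.0]]
[[[-0.85,-0.3,-0.05],[0.0,0.5,2.5],1.0],[[-0.85,-0.25,-0.05],[0.0,0.5,2.5],1.0],[[-0.85,-0.2,-0.05],[0.0,0.5,2.5],1.0],[[-0.85,-0.15,-0.05],[0.0,0.5,2.5],1.0],[[-0.85,-0.15,-0.1],[0.0,0.5,2.5],1.0]]
[[[-0.85,-0.1,-0.1],[-0.5,0.5,2.5],1.0],[[-0.85,-0.05,-0.1],[0.0,0.5,2.5],1.0],[[-0.85,0.0,-0.1],[-0.5,0.5,2.5],1.0],[[-0.9,0.0,-0.1],[0.0,0.5,2.5],1.0],[[-0.85,0.05,-0.1],[-0.5,0.5,2.5],1.0]]
[[[-0.85,0.1,-0.15],[0.0,0.5,2.5],1.0],[[-0.85,0
[... 278 characters left out ...]
1],[0.0,1.5,0.0],1.0],[[-0.85,0.1,0.05],[0.0,1.5,0.0],1.0]]
[[[-0.85,0.15,0.05],[0.0,1.5,0.0],1.0],[[-0.85,0.1,0.05],[0.0,1.5,0.0],1.0],[[-0.85,0.15,0.0],[0.0,1.5,0.0],1.0],[[-0.85,0.1,0.0],[0.0,1.5,0.0],1.0],[[-0.85,0.15,-0.05],[0.0,1.5,0.0],1.0]]
[[[-0.85,0.1,-0.05],[0.0,1.5,0.0],1.0],[[-0.85,0.15,-0.1],[0.0,1.5,0.0],1.0],[[-0.85,0.1,-0.1],[0.0,2.0,0.0],1.0],[[-0.85,0.15,-0.15],[0.0,1.5,0.0],1.0],[[-0.8,0.1,-0.2],[0.5,2.0,0.0],1.0]]
ends [ 0.6737 -0.1231  0.2826] 45
{'fx': 369.81248936880183, 'fy': 369.81248936880183, 'cx': 318.44233806879123, 'cy': 242.1581430893943, 'origin': array([0.05991405, 0.62825481, 0.37235059]), 'rotation': array([0.77098568, 0.61733046, 0.0976433 , 0.1222701 ])}
```

Call:
move_arm(moves=[[[-0.8,-0.25,-0.3],[0,0,2],1],[[-0.8,-0.25,-0.3],[0,0,2],1],[[-0.8,-0.2,-0.3],[0,0,2],1],[[-0.8,-0.2,-0.3],[0,0,2],1],[[-0.8,-0.15,-0.3],[0,0,2],1]])

```text
clock: 0.72
position: [0.2273, 0.5549, 0.2696]
ee_rot: [0.198, 0.98, 0.0, 0.0]
ft_force: [1.1, 1.0, 1.1]
grip_width: 0.999
```

Call:
move_arm(moves=[[[-0.8,-0.1,-0.35],[0,0,1.5],1],[[-0.8,-0.1,-0.3],[0,0,2],1],[[-0.8,-0.05,-0.35],[0,0,1.5],1],[[-0.8,-0.05,-0.3],[0,0,2],1],[[-0.8,-0.05,-0.35],[0,0,1.5],1]])

```text
clock: 1.35
position: [0.3129, 0.5032, 0.3105]
ee_rot: [0.27, 0.963, -0.0, -0.0]
ft_force: [-1.5, -0.4, -0.2]
grip_width: 1.0
```

Call:
move_arm(moves=[[[-0.85,0,-0.3],[0,0,2],1],[[-0.8,0.05,-0.35],[0,0,1.5],1],[[-0.85,0.05,-0.3],[0,0,2],1],[[-0.8,0.05,-0.35],[0,0,1.5],1],[[-0.8,0.1,-0.3],[0,0,2],1]])

```text
clock: 1.98
position: [0.4007, 0.4499, 0.3507]
ee_rot: [0.345, 0.939, 0.0, 0.0]
ft_force: [-0.7, -0.2, 0.2]
grip_width: 1.001
```

Call:
move_arm(moves=[[[-0.85,-0.3,-0.05],[0,0.5,2.5],1],[[-0.85,-0.25,-0.05],[0,0.5,2.5],1],[[-0.85,-0.2,-0.05],[0,0.5,2.5],1],[[-0.85,-0.15,-0.05],[0,0.5,2.5],1],[[-0.85,-0.15,-0.1],[0,0.5,2.5],1]])

```text
clock: 2.6
position: [0.4568, 0.3551, 0.3557]
ee_rot: [0.445, 0.895, 0.008, -0.021]
ft_force: [-0.5, -0.0, 0.4]
grip_width: 1.002
```

Call:
move_arm(moves=[[[-0.85,-0.1,-0.1],[-0.5,0.5,2.5],1],[[-0.85,-0.05,-0.1],[0,0.5,2.5],1],[[-0.85,0,-0.1],[-0.5,0.5,2.5],1],[[-0.9,0,-0.1],[0,0.5,2.5],1],[[-0.85,0.05,-0.1],[-0.5,0.5,2.5],1]])

```text
clock: 3.22
position: [0.5125, 0.2622, 0.3616]
ee_rot: [0.54, 0.841, 0.027, -0.035]
ft_force: [0.4, -0.4, -0.0]
grip_width: 1.002
```

Call:
move_arm(moves=[[[-0.85,0.1,-0.15],[0,0.5,2.5],1],[[-0.85,0.15,-0.15],[-0.5,0.5,2.5],1],[[-0.85,0.15,-0.15],[0,0.5,2.5],1],[[-0.85,0.2,-0.15],[-0.5,0.5,2.5],1],[[-0.85,0.25,-0.15],[0,0.5,2],1]])

```text
clock: 3.85
position: [0.5687, 0.168, 0.3694]
ee_rot: [0.624, 0.778, 0.042, -0.051]
ft_force: [-0.2, 0.7, -0.4]
grip_width: 0.999
```

Call:
move_arm(moves=[[[-0.85,0.3,-0.15],[-0.5,0.5,2.5],1],[[-0.85,0.15,0.15],[0,1.5,0],1],[[-0.85,0.1,0.1],[0,1.5,0],1],[[-0.85,0.15,0.1],[0,1.5,0],1],[[-0.85,0.1,0.05],[0,1.5,0],1]])

```text
clock: 4.47
position: [0.6075, 0.0701, 0.3448]
ee_rot: [0.637, 0.761, 0.081, -0.093]
ft_force: [0.5, 0.0, 0.1]
grip_width: 0.999
```

Call:
move_arm(moves=[[[-0.85,0.15,0.05],[0,1.5,0],1],[[-0.85,0.1,0.05],[0,1.5,0],1],[[-0.85,0.15,0],[0,1.5,0],1],[[-0.85,0.1,0],[0,1.5,0],1],[[-0.85,0.15,-0.05],[0,1.5,0],1]])

```text
clock: 5.1
position: [0.6413, -0.0268, 0.3125]
ee_rot: [0.631, 0.753, 0.122, -0.142]
ft_force: [-0.3, -0.7, 0.3]
grip_width: 0.998
```

Call:
move_arm(moves=[[[-0.85,0.1,-0.05],[0,1.5,0],1],[[-0.85,0.15,-0.1],[0,1.5,0],1],[[-0.85,0.1,-0.1],[0,2,0],1],[[-0.85,0.15,-0.15],[0,1.5,0],1],[[-0.8,0.1,-0.2],[0.5,2,0],1]])

```text
clock: 5.72
position: [0.674, -0.1243, 0.2821]
ee_rot: [0.619, 0.741, 0.165, -0.201]
ft_force: [-0.2, 1.2, -0.5]
grip_width: 0.998
```

```bash
python3 - <<'E'
from h import *
import json
i=camera_info("wrist");w=camera("wrist");t=camera("top");it=camera_info("top")
cv2.imwrite("pics/wrist1.png",w[:,:,::-1]);cv2.imwrite("pics/top1.png",t[:,:,::-1])
json.dump({k:np.array(v).tolist() for k,v in i.items()},open("wi.json","w"))
o=get_obs();print(o['position'],o['ee_rot'],o['joint_pos'].round(2));print(i)
Q,a=axes(-79.7);g=np.array([.664,-.069,.187])
for s in(-.03,.03): print(proj(i,g+Q.apply([s,0,0])+.014*a))
E
```

```text
[ 0.67334468 -0.12682955  0.27979981] [ 0.62087103  0.73965151  0.1641745  -0.20120026] [ 0.07  0.7   0.52  1.01 -0.74  1.83  0.63]
{'fx': 369.81248936880183, 'fy': 369.81248936880183, 'cx': 318.44233806879123, 'cy': 242.1581430893943, 'origin': array([ 0.6745073 , -0.12617606,  0.44415975]), 'rotation': array([ 0.99021675,  0.09005507, -0.01030084, -0.10608852])}
[318.82091161 285.68032723]
[318.93044925 201.3595249 ]
```

View pics/wrist1.png

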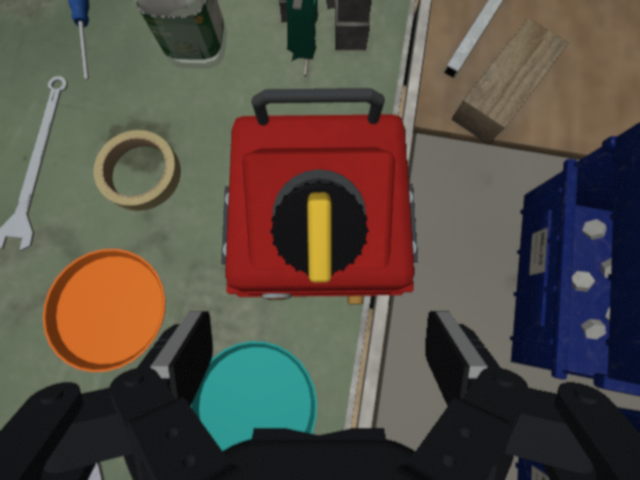

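The wrist view shows the cap straight on. The bar runs from (319,192) to (319,281) and the black disc is centred near (320,227). Laterally this agrees with my prediction. I'll refine the position with the disc and bar rays.

```bash
python3 - <<'E'
from h import *
import json
i={k:np.array(v) for k,v in json.load(open("wi.json")).items()};it,isc=camera_info("top"),camera_info("scene")
w=cv2.imread("pics/wrist1.png");t=cv2.imread("pics/top0.png");s=cv2.imread("pics/scene0.png")
def disc(im,box):
    x0,y0,x1,y1=box;h=cv2.cvtColor(im,cv2.COLOR_BGR2HSV)[y0:y1,x0:x1]
    m=cv2.inRange(h,(0,0,0),(180,255,40))|cv2.inRange(h,(20,120,60),(35,255,255))
    m=cv2.morphologyEx(m,cv2.MORPH_OPEN,np.ones((3,3)))
    c=max(cv2.findContours(m,0,2)[0],key=cv2.contourArea)
    return cv2.fitEllipse(cv2.convexHull(c)+np.array([x0,y0])),cv2.minAreaRect(c)
for n,im,b in(("w",w,(265,165,375,290)),("t",t,(280,145,340,200))):
    print(n,disc(im,b)[0])
y=cv2.inRange(cv2.cvtColor(w,cv2.COLOR_BGR2HSV),(20,120,60),(35,255,255));y[:, :265]=0;y[:,375:]=0;y[:165]=0;y[300:]=0
c=max(cv2.findContours(y,0,2)[0],key=cv2.contourArea);r=cv2.minAreaRect(c);print("bar w",r)
rows=np.where(y.any(1))[0]
for v in (rows[0]+4,rows[len(rows)//2],rows[-1]-4): print(v,np.where(y[v])[0][[0,-1]])
# tank: red outline in wrist, and fit front edge/neck
Q,a=axes(-79.7)
def show(base):
    for k,P in (("disc top",base+.027*a),("bar top+",base+.056*a+Q.apply([-.03,0,0])),("bar top-",base+.056*a+Q.apply([.03,0,0]))):
        print(k,proj(i,P).round(1),proj(it,P).round(1),proj(isc,P).round(1))
print(Q.as_matrix().round(3)); g=np.array([.664,-.069,.187]);show(g-.042*a)
A=cv2.resize(w[160:300,250:390],None,fx=3,fy=3,interpolation=2);B=cv2.resize(s[170:250,310:390],None,fx=5,fy=5,interpolation=2)
cv2.imwrite("pics/crop2.png",np.hstack([A[:400],B]))
E
```

```text
w ((319.3110656738281, 229.28675842285156), (93.33033752441406, 100.49565887451172), 174.89382934570312)
t ((314.0697937011719, 171.10507202148438), (29.28725814819336, 30.576839447021484), 117.9027328491211)
bar w ((319.0, 236.5), (89.0, 24.0), 90.0)
196 [308 329]
237 [307 331]
277 [310 329]
[[-0.155  0.984 -0.089]
 [ 0.852  0.179  0.492]
 [ 0.5    0.    -0.866]]
disc top [318.9 233. ] [313.2 172.6] [354.8 203.3]
bar top+ [318.8 285.7] [330.5 168.6] [371.5 202.9]
bar top- [318.9 201.4] [308.3 167.8] [351.  186.4]
```

View pics/crop2.png

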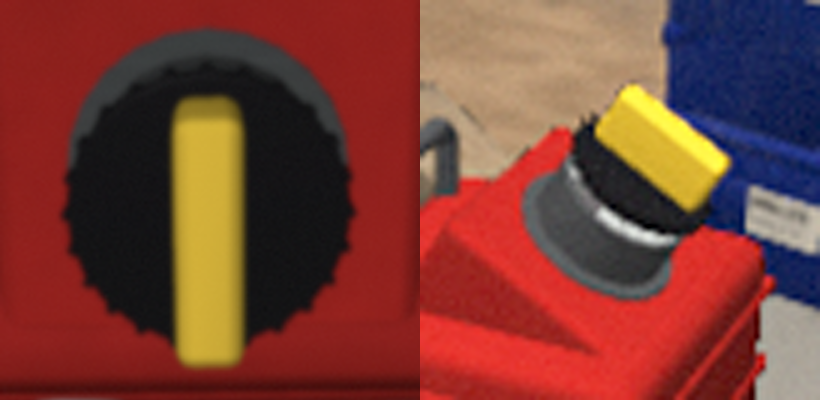

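```bash
python3 - <<'E'
from h import *
o=get_obs();Q,a=axes(-79.7);g=np.array([.6645,-.0675,.186])
print(o['position'],o['joint_velocities'].round(3)); plan(o['position'],o['ee_rot'],[(g+.04*a,Q),(g-.010*a,Q)],step=.018)
E
```

```text
[ 0.67334468 -0.12682955  0.27979981] [-0.05  -0.047 -0.015  0.026  0.018 -0.029 -0.016]
[[[0.05,0.0,0.7],[0.0,0.0,0.0],1.0],[[0.05,0.05,0.7],[0.0,0.0,0.0],1.0],[[0.05,0.0,0.7],[0.0,0.0,0.0],1.0],[[0.05,0.05,0.75],[0.0,0.0,-0.5],1.0],[[0.0,0.0,0.65],[0.0,0.0,0.0],1.0]]
[[[0.0,0.0,0.65],[0.0,0.0,0.0],1.0],[[0.0,0.0,0.7],[0.0,0.0,0.0],1.0]]
ends [ 0.6637 -0.0624  0.1774] 7
```

Call:
move_arm(moves=[[[0.05,0,0.7],[0,0,0],1],[[0.05,0.05,0.7],[0,0,0],1],[[0.05,0,0.7],[0,0,0],1],[[0.05,0.05,0.75],[0,0,-0.5],1],[[0,0,0.65],[0,0,0],1]])

```text
clock: 6.45
position: [0.6673, -0.0742, 0.2086]
ee_rot: [0.615, 0.745, 0.166, -0.199]
ft_force: [0.0, -0.1, 0.3]
grip_width: 1.004
```

Call:
move_arm(moves=[[[0,0,0.65],[0,0,0],1],[[0,0,0.7],[0,0,0],1],[[0,0,0],[0,0,0],1]])

```text
clock: 6.82
position: [0.6635, -0.0572, 0.1786]
ee_rot: [0.615, 0.744, 0.165, -0.201]
ft_force: [-0.3, -0.7, -0.0]
grip_width: 1.002
```

```bash
python3 - <<'E'
from h import *
w=camera("wrist");cv2.imwrite("pics/wrist2.png",w[:,:,::-1])
o=get_obs();print(o['position'],o['ee_rot'],o['ft_force'],o['grip_width'])
Q,a=axes(-79.7);d=o['position']-np.array([.6645,-.0675,.186]);print(Q.inv().apply(d)*1000)
E
```

```text
[ 0.66391033 -0.0580819   0.17968404] [ 0.61526401  0.74432452  0.16562938 -0.19999528] [-0.15833125  0.1007992   0.0930512 ] 0.9988840347719876
[ 4.95820806  1.10381451 10.15566286]
```

View pics/wrist2.png

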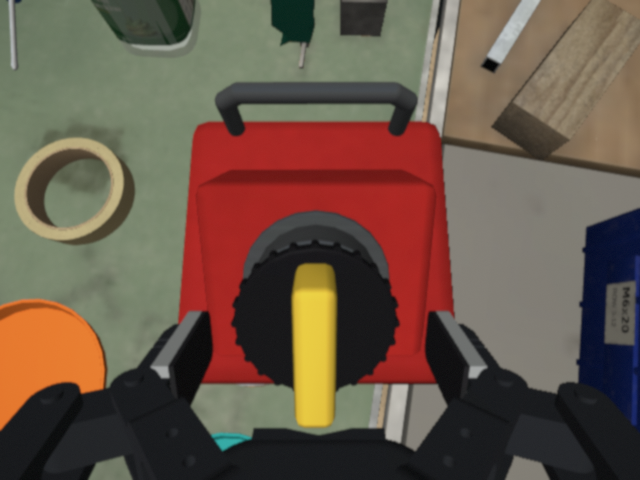

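```bash
python3 - <<'E'
from h import *
i=camera_info("wrist");Q,a=axes(-79.7);g=np.array([.6645,-.0675,.186])
for s in(-.03,.03):
  print([proj(i,g+.014*a+Q.apply([s,y,0])).round(1) for y in(-.008,.008)])
print("disc ends",[proj(i,g-.015*a+Q.apply(np.array([x,y,0])*.036)).round(1) for x,y in((1,0),(-1,0),(0,1),(0,-1))])
w=cv2.imread("pics/wrist2.png");h=cv2.cvtColor(w,cv2.COLOR_BGR2HSV)
for v in (270,280,300,360,410): print(v,np.where(cv2.inRange(h[v:v+1],(20,120,60),(35,255,255))[0,250:380])[0][[0,-1]]+250, w[v,315])
print([ (v,int(w[v,315].max())) for v in range(258,300,3)],[ (v,int(w[v,315].max())) for v in range(415,435,2)])
E
```

```text
[array([294.5, 426.5]), array([334.9, 427. ])]
[array([292.9, 288. ]), array([339. , 288.5])]
disc ends [array([316.7, 245.5]), array([315.4, 389.2]), array([396.8, 323.1]), array([235.3, 321.3])]
270 [296 333] [ 44 133 158]
280 [293 335] [ 45 139 166]
300 [291 337] [ 67 205 233]
360 [292 336] [ 67 202 232]
410 [295 334] [ 65 198 229]
[(258, 26), (261, 30), (264, 126), (267, 154), (270, 158), (273, 160), (276, 163), (279, 165), (282, 167), (285, 170), (288, 191), (291, 223), (294, 235), (297, 234)] [(415, 229), (417, 229), (419, 228), (421, 228), (423, 227), (425, 204), (427, 152), (429, 135), (431, 135), (433, 118)]
```

The projected bar and disc match the picture within 1 px, so the cap estimate holds. The tool is 5 mm off along the bar. I'll correct that, go 3 mm deeper and close.

Call:
move_arm(moves=[[[-0.2,-0.05,0.1],[0,0,0],1],[[0,0,0],[0,0,0],1],[[0,0,0],[0,0,0],1]])

```text
clock: 7.25
position: [0.6636, -0.0621, 0.1756]
ee_rot: [0.616, 0.744, 0.166, -0.199]
ft_force: [0.2, 0.5, -0.5]
grip_width: 0.998
```

```bash
python3 - <<'E'
from h import *
o=get_obs();print(o['position'],o['ft_force'],o['joint_pos'].round(2))
Q,a=axes(-79.7);d=o['position']-np.array([.6645,-.0675,.186]);print(Q.inv().apply(d)*1000,np.degrees((R.from_quat(o['ee_rot']).inv()*Q).as_rotvec()))
E
```

```text
[ 0.66357141 -0.06208898  0.17559738] [ 0.20657434  0.45936299 -0.5289273 ] [-0.04  0.67  0.49  1.27 -0.73  1.6   0.69]
[-0.44695181  0.05387529 11.75385757] [-0.1723751  -0.06491959  0.47020556]
```

Call:
move_arm(moves=[[[0,0,0],[0,0,0],0],[[0,0,0],[0,0,0],0],[[0,0,0],[0,0,0],0],[[0,0,0],[0,0,0],0],[[0,0,0],[0,0,0],0]], squeeze=90)

```text
clock: 7.88
position: [0.6632, -0.0628, 0.1761]
ee_rot: [0.616, 0.744, 0.166, -0.199]
ft_force: [-3.2, -3.2, 6.2]
grip_width: 0.172
```

Call:
move_arm(moves=[[[0,0,0.15],[0,0,0],0],[[0,0,0.15],[0,0,0],0],[[0,0,0],[0,0,0],0]])

```text
clock: 8.25
position: [0.6626, -0.0595, 0.1703]
ee_rot: [0.616, 0.744, 0.166, -0.199]
ft_force: [-4.0, -5.7, 11.0]
grip_width: 0.171
```

```bash
cat > st.py <<'E'
from h import *
o=get_obs();Q,a=axes(-79.7);d=o['position']-np.array([.6645,-.0675,.186]);rel=Q.inv()*R.from_quat(o['ee_rot'])
F=Q.inv().apply(o['ft_force']);print("t",o['clock'],"pos in grip frame mm",(Q.inv().apply(d)*1000).round(2),"rot",np.degrees(rel.as_rotvec()).round(2),"F",F.round(1),"T",Q.inv().apply(o['torque']).round(2),"w",round(float(o['grip_width']),3),"q",o['joint_pos'].round(2))
E
python3 st.py
```

```text
t 8.25 pos in grip frame mm [-0.75 -0.43 17.65] rot [ 0.14 -0.   -0.45] F [  1.2  -5.  -12. ] T [ 1.26 -0.22  0.  ] w 0.171 q [-0.05  0.67  0.49  1.28 -0.73  1.59  0.69]
```

Call:
move_arm(moves=[[[0,0,0.1],[0,0,0],0],[[0,0,0.1],[0,0,0],0],[[0,0,0],[0,0,0],0]])

```text
clock: 8.62
position: [0.6625, -0.0584, 0.1683]
ee_rot: [0.616, 0.744, 0.166, -0.198]
ft_force: [-5.4, -9.7, 21.5]
grip_width: 0.171
```

```bash
python3 st.py
```

```text
t 8.625 pos in grip frame mm [-0.76 -0.37 19.96] rot [ 0.01 -0.06 -0.47] F [  3.3  -7.1 -22.9] T [2.25 0.36 0.05] w 0.171 q [-0.05  0.67  0.49  1.29 -0.73  1.58  0.69]
```

Call:
move_arm(moves=[[[0,0,0],[0,0,-10],0],[[0,0,0],[0,0,-10],0],[[0,0,0],[0,0,0],0]])

```text
clock: 9.0
position: [0.6636, -0.0578, 0.1687]
ee_rot: [0.476, 0.841, 0.199, -0.165]
ft_force: [-0.7, -8.1, 20.7]
grip_width: 0.172
```

```bash
python3 st.py
```

```text
t 9.0 pos in grip frame mm [-0.23  0.84 19.85] rot [ -0.12  -0.08 -20.7 ] F [  3.5  -2.2 -21.9] T [0.93 0.3  0.  ] w 0.172 q [-0.02  0.66  0.43  1.29 -0.7   1.56  1.03]
```

Turning freely while pressed (22 N, torque near 0). Continuing.

Call:
move_arm(moves=[[[0,0,0],[0,0,-10],0],[[0,0,0],[0,0,-10],0],[[0,0,0],[0,0,-10],0],[[0,0,0],[0,0,-9.5],0],[[0,0,0],[0,0,0],0]])

```text
clock: 9.62
position: [0.6636, -0.0578, 0.1687]
ee_rot: [0.164, 0.952, 0.243, -0.088]
ft_force: [-0.7, -8.0, 20.1]
grip_width: 0.176
```

```bash
python3 st.py; python3 - <<'E'
from h import *
s=camera("scene");w=camera("wrist")
cv2.imwrite("pics/c3.png",np.hstack([cv2.resize(s[150:270,280:400],None,fx=3,fy=3,interpolation=2)[:,:,::-1],cv2.resize(w[180:480,150:490],(408,360))[:,:,::-1]]))
E
```

```text
t 9.625 pos in grip frame mm [-0.24  0.89 19.86] rot [ -0.08  -0.13 -60.19] F [  3.3  -2.1 -21.3] T [ 0.95  0.21 -0.08] w 0.176 q [ 0.06  0.64  0.31  1.28 -0.63  1.54  1.68]
```

View pics/c3.png

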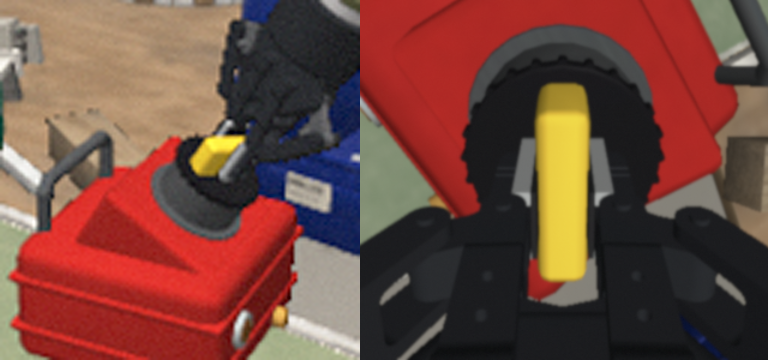

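The picture shows the bar still square in the jaws and turned about 60° with the tool. Next I'll let it up.

Call:
move_arm(moves=[[[0,0,-0.2],[0,0,0],0],[[0,0,-0.2],[0,0,0],0],[[0,0,-0.2],[0,0,0],0],[[0,0,-0.1],[0,0,0],0],[[0,0,0],[0,0,0],0]])

```text
clock: 10.35
position: [0.6648, -0.0649, 0.1811]
ee_rot: [0.165, 0.952, 0.243, -0.089]
ft_force: [2.2, -3.1, 4.7]
grip_width: 0.172
```

```bash
python3 st.py
```

```text
t 10.35 pos in grip frame mm [-0.27  0.8   5.46] rot [ 3.000e-02  2.000e-02 -6.002e+01] F [-0.7  1.6 -5.8] T [-0.31 -0.44 -0.  ] w 0.172 q [ 0.07  0.64  0.31  1.25 -0.63  1.57  1.67]
```

It has risen 6 mm above the locked height with the spring still pushing, so the cap is free. Drawing it out.

Call:
move_arm(moves=[[[0,0,-0.3],[0,0,0],0],[[0,0,-0.5],[0,0,0],0],[[0,0,-0.6],[0,0,0],0],[[0,0,-0.8],[0,0,0],0],[[0,0,-0.8],[0,0,0],0]])

```text
clock: 10.98
position: [0.671, -0.102, 0.2458]
ee_rot: [0.165, 0.952, 0.243, -0.091]
ft_force: [0.2, 0.9, -2.0]
grip_width: 0.171
```

```bash
python3 st.py
```

```text
t 10.975 pos in grip frame mm [ -0.45   0.19 -69.33] rot [  0.14   0.15 -59.97] F [-0.3  0.4  2.1] T [-0.   -0.67 -0.04] w 0.171 q [ 0.12  0.65  0.33  1.1  -0.63  1.72  1.64]
```

```bash
python3 - <<'E'
from h import *
o=get_obs()
plan(o['position'],o['ee_rot'],[((.59,-.19,.31),axes(-60,12)[0]),((.422,-.356,.20),axes(-60,0)[0])],step=.024,turn=8,grip=0)
E
```

```text
[[[0.45,-0.5,-0.6],[2.5,-2.0,7.0],0],[[0.35,-0.55,-0.6],[2.5,-2.0,7.0],0],[[0.25,-0.65,-0.6],[2.5,-2.0,6.5],0],[[0.2,-0.7,-0.55],[2.5,-2.0,7.0],0],[[0.05,-0.7,-0.55],[2.5,-2.0,6.5],0]]
[[[0.0,-0.75,-0.5],[2.5,-2.5,7.0],0],[[-0.3,-0.85,0.35],[0.0,-1.0,0.0],0],[[-0.3,-0.85,0.35],[0.0,-1.0,0.0],0],[[-0.3,-0.85,0.35],[0.0,-1.0,0.0],0],[[-0.25,-0.85,0.35],[0.0,-1.0,0.0],0]]
[[[-0.25,-0.8,0.35],[0.0,-1.0,0.0],0],[[-0.25,-0.85,0.35],[0.0,-1.0,0.0],0],[[-0.25,-0.8,0.4],[0.0,-1.0,0.0],0],[[-0.25,-0.85,0.4],[0.0,-1.0,0.0],0],[[-0.25,-0.8,0.4],[0.0,-1.5,0.0],0]]
[[[-0.25,-0.85,0.4],[0.0,-1.0,0.0],0],[[-0.25,-0.8,0.35],[0.0,-1.5,0.0],0]]
ends [ 0.4224 -0.356   0.2005] 17
```

Call:
move_arm(moves=[[[0.45,-0.5,-0.6],[2.5,-2,7],0],[[0.35,-0.55,-0.6],[2.5,-2,7],0],[[0.25,-0.65,-0.6],[2.5,-2,6.5],0],[[0.2,-0.7,-0.55],[2.5,-2,7],0],[[0.05,-0.7,-0.55],[2.5,-2,6.5],0]])

```text
clock: 11.6
position: [0.6037, -0.1758, 0.2994]
ee_rot: [0.446, 0.886, 0.086, -0.093]
ft_force: [0.4, 0.8, -1.1]
grip_width: 0.172
```

Call:
move_arm(moves=[[[0,-0.75,-0.5],[2.5,-2.5,7],0],[[-0.3,-0.85,0.35],[0,-1,0],0],[[-0.3,-0.85,0.35],[0,-1,0],0],[[-0.3,-0.85,0.35],[0,-1,0],0],[[-0.25,-0.85,0.35],[0,-1,0],0]])

```text
clock: 12.22
position: [0.5272, -0.2512, 0.2695]
ee_rot: [0.499, 0.864, 0.035, -0.058]
ft_force: [-0.6, 0.3, -1.4]
grip_width: 0.173
```

Call:
move_arm(moves=[[[-0.25,-0.8,0.35],[0,-1,0],0],[[-0.25,-0.85,0.35],[0,-1,0],0],[[-0.25,-0.8,0.4],[0,-1,0],0],[[-0.25,-0.85,0.4],[0,-1,0],0],[[-0.25,-0.8,0.4],[0,-1.5,0],0]])

```text
clock: 12.85
position: [0.4516, -0.3253, 0.2189]
ee_rot: [0.501, 0.866, 0.011, -0.017]
ft_force: [-0.7, 0.6, -1.5]
grip_width: 0.172
```

Call:
move_arm(moves=[[[-0.25,-0.85,0.4],[0,-1,0],0],[[-0.25,-0.8,0.35],[0,-1.5,0],0],[[0,0,0],[0,0,0],0],[[0,0,0],[0,0,0],0]])

```text
clock: 13.35
position: [0.4233, -0.3548, 0.2]
ee_rot: [0.5, 0.866, 0.0, 0.002]
ft_force: [-0.3, 1.4, -0.7]
grip_width: 0.171
```

```bash
python3 - <<'E'
from h import *
o=get_obs();q=R.from_quat(o['ee_rot']);print(o['position'],q.as_matrix()[:,2].round(4),o['joint_pos'].round(2),o['grip_width'],o['ft_force'].round(1))
s=camera("scene");w=camera("wrist");i=camera_info("wrist")
foot=o['position']+q.apply([0,0,.0306]);isc=camera_info("scene")
print("foot",foot,proj(isc,foot),"dish in scene",proj(isc,[.422,-.356,.016]),"dish in wrist",proj(i,[.422,-.356,.016]))
cv2.imwrite("pics/c4.png",np.hstack([cv2.resize(s[220:440,300:500],None,fx=2,fy=2,interpolation=2)[:,:,::-1],cv2.resize(w,(400,300))[:,:,::-1].repeat(1,0) if 0 else cv2.copyMakeBorder(cv2.resize(w,(400,300)),0,140,0,0,0)[:,:,::-1]]))
E
```

```text
[ 0.42327367 -0.35481016  0.19996972] [ 0.0036 -0.001  -1.    ] [ 0.03  0.21  0.67  1.73 -0.14  1.24  1.26] 0.17123221675973685 [-0.3  1.4 -0.7]
foot [ 0.42338423 -0.35484224  0.16936994] [425.25884425 305.92369583] dish in scene [414.51885787 374.56631689] dish in wrist [314.99496596 215.71826653]
```

View pics/c4.png

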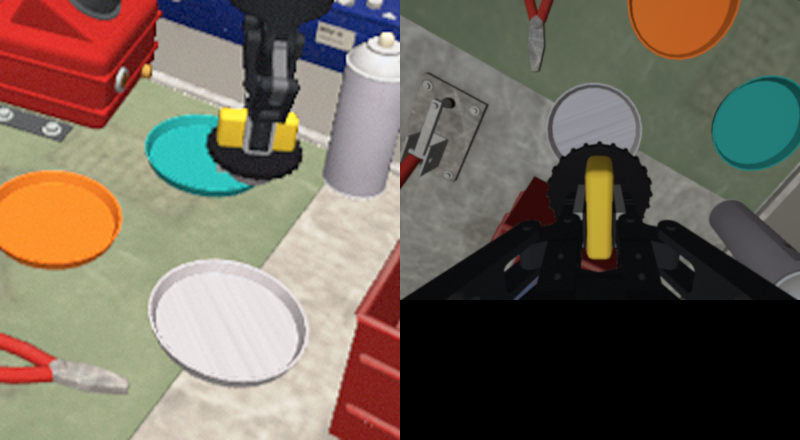

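The cap hangs level over the grey dish: scene dish centre about (414,378), cap disc at (427,295). The predicted dish centre agrees within a few px, against a 33 mm margin. Lowering.

Call:
move_arm(moves=[[[0,0,0.9],[0,0,0],0],[[0,0,1],[0,0,0],0],[[0,0,1],[0,0,0],0],[[0,0,1],[0,0,0],0],[[0,0,0.9],[0,0,0],0]])

```text
clock: 14.08
position: [0.4236, -0.3548, 0.0785]
ee_rot: [0.5, 0.866, 0.0, 0.002]
ft_force: [0.2, -0.1, -1.0]
grip_width: 0.173
```

Call:
move_arm(moves=[[[0,0,0.6],[0,0,0],0],[[0,0,0.4],[0,0,0],0],[[0,0,0.3],[0,0,0],0],[[0,0,0],[0,0,0],0],[[0,0,0],[0,0,0],0]])

```text
clock: 14.7
position: [0.4232, -0.3556, 0.0472]
ee_rot: [0.5, 0.866, 0.0, 0.002]
ft_force: [-0.8, -0.2, -1.5]
grip_width: 0.17
```

```bash
python3 - <<'E'
from h import *
o=get_obs();q=R.from_quat(o['ee_rot']);print(o['position'],q.as_matrix()[:,2].round(4),o['joint_pos'].round(2),o['ft_force'].round(1))
E
```

```text
[ 0.42319478 -0.35563034  0.04723882] [ 0.0035 -0.0019 -1.    ] [ 0.1   0.4   0.61  1.88 -0.28  0.94  1.37] [-0.8 -0.2 -1.5]
```

Call:
move_arm(moves=[[[0,0,0.2],[0,0,0],0],[[0,0,0.15],[0,0,0],0],[[0,0,0.05],[0,0,0],0],[[0,0,0.05],[0,0,0],0],[[0,0,0],[0,0,0],0]])

```text
clock: 15.32
position: [0.4229, -0.3554, 0.0354]
ee_rot: [0.5, 0.866, 0.0, 0.002]
ft_force: [0.1, -0.1, -1.5]
grip_width: 0.169
```

Call:
move_arm(moves=[[[0,0,0.05],[0,0,0],0],[[0,0,0.05],[0,0,0],0],[[0,0,0],[0,0,0],0]])

```text
clock: 15.7
position: [0.4229, -0.3554, 0.0329]
ee_rot: [0.5, 0.866, 0.0, 0.002]
ft_force: [0.1, -0.4, -1.5]
grip_width: 0.172
```

Call:
move_arm(moves=[[[0,0,0.05],[0,0,0],0],[[0,0,0.05],[0,0,0],0],[[0,0,0],[0,0,0],0]])

```text
clock: 16.08
position: [0.4232, -0.3555, 0.0317]
ee_rot: [0.5, 0.866, 0.0, 0.002]
ft_force: [-4.0, 4.6, 15.3]
grip_width: 0.172
```

Contact at z = 0.032, close to the predicted 0.0346. I'll ease off a little and open.

Call:
move_arm(moves=[[[0,0,-0.05],[0,0,0],0],[[0,0,0],[0,0,0],0]])

```text
clock: 16.32
position: [0.4231, -0.3555, 0.0318]
ee_rot: [0.5, 0.866, 0.0, 0.002]
ft_force: [0.1, -0.2, 1.8]
grip_width: 0.171
```

Call:
move_arm(moves=[[[0,0,0],[0,0,0],0.25],[[0,0,0],[0,0,0],0.4],[[0,0,0],[0,0,0],0.7],[[0,0,0],[0,0,0],1],[[0,0,0],[0,0,0],1]], squeeze=20)

```text
clock: 16.95
position: [0.4229, -0.3554, 0.0317]
ee_rot: [0.5, 0.866, 0.0, 0.002]
ft_force: [-0.3, -0.2, -0.3]
grip_width: 0.992
```

```bash
python3 - <<'E'
from h import *
o=get_obs();print(o['position'],o['ft_force'].round(1),o['grip_width'])
w=camera("wrist");cv2.imwrite("pics/w5.png",w[:,:,::-1])
E
```

```text
[ 0.42294386 -0.35540181  0.03169626] [-0.3 -0.2 -0.3] 0.9921908980521501
```

View pics/w5.png

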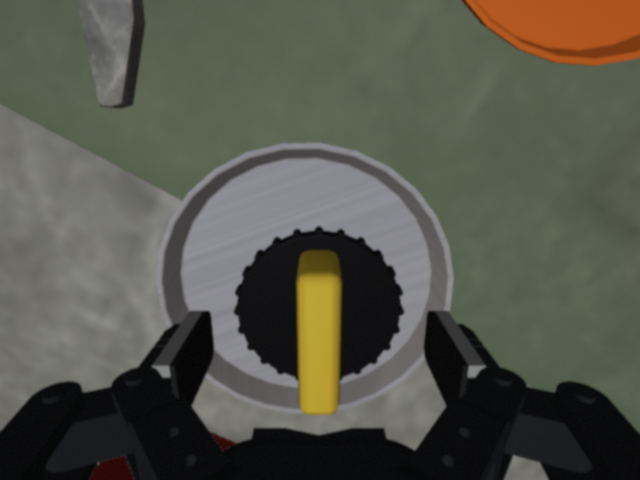

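The wrist view shows the cap standing in the dish, disc at (320,303) and bar on top at (320,330), well inside the rim. The fingers are clear. Backing straight up.

Call:
move_arm(moves=[[[0,0,-0.3],[0,0,0],1],[[0,0,-0.6],[0,0,0],1],[[0,0,-1],[0,0,0],1],[[0,0,-1],[0,0,0],1],[[0,0,-1],[0,0,0],1]])

```text
clock: 17.62
position: [0.4228, -0.3555, 0.1312]
ee_rot: [0.5, 0.866, 0.0, 0.002]
ft_force: [-0.1, 0.7, 0.7]
grip_width: 0.998
```

Call:
move_arm(moves=[[[0,0,-1],[0,0,0],1],[[0,0,-1],[0,0,0],1],[[0,0,-1],[0,0,0],1],[[0,0,0],[0,0,0],1],[[0,0,0],[0,0,0],1]])

```text
clock: 18.25
position: [0.4222, -0.355, 0.2042]
ee_rot: [0.5, 0.866, 0.0, 0.002]
ft_force: [-0.4, -0.5, -0.7]
grip_width: 0.999
```

```bash
python3 - <<'E'
from h import *
s=camera("scene");cv2.imwrite("pics/s6.png",s[:,:,::-1]);a=cv2.imread("pics/scene0.png")
for n,(x0,y0,x1,y1) in dict(jar=(180,205,232,280),can=(460,230,510,325),tape=(232,275,290,320)).items():
    print(n,np.abs(a[y0:y1,x0:x1].astype(int)-s[y0:y1,x0:x1,::-1]).mean().round(2))
o=get_obs();print(o['position'],o['ft_force'].round(1),o['clock'])
E
```

```text
jar 4.65
can 4.95
tape 4.69
[ 0.4221337  -0.35487007  0.20376116] [ 0.6  0.7 -0.4] 18.3
```

View pics/s6.png

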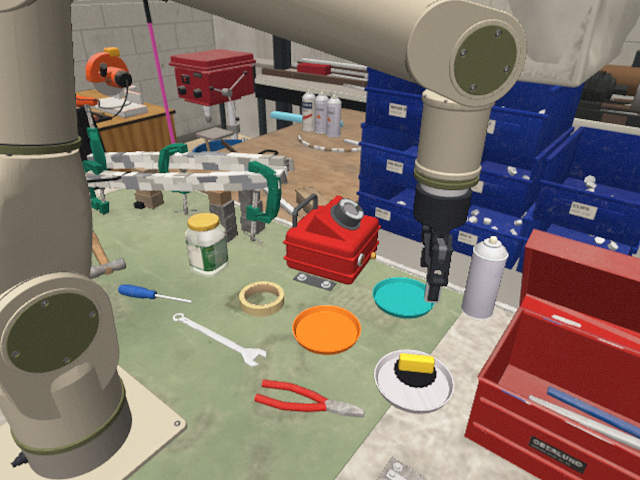

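The final picture shows the cap upright in the aluminium dish with its yellow bar on top at (415,362), and the tank mouth open at (347,213). The jar, spray can, and tape look unmoved, and the gripper is clear.

```bash
python3 -c "
from workcell import *
print(hand_in())"
```

```text
the job is handed in; nothing more can be done
None
```

The tank is open and its cap is standing upright on its stem in the aluminium drip dish, yellow bar on top. I pressed the cap to the bottom at about 22 N and turned it 60° anticlockwise. It rose about 6 mm above the locked height, and I drew it straight out along the neck. I lowered it into the dish, where contact peaked at about 15 N, eased off, released it and backed off.

- **Final checks:** the last picture shows the tank mouth open and the gripper clear of everything. The wrist force is near zero, and I handed in at about 18 s.
- **Bystanders:** the jar, spray can and tape differ from the first picture by about 4.7 grey levels each, about the same for all three. I took that as image noise, and they look unmoved.
- **Disagreements:** the arm settled 5 mm off along the bar before gripping, which I corrected. The cap touched the dish about 2.5 mm lower than I predicted, and the dish's pixel position was off by a few pixels. Neither of the last two mattered for the placing.

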